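Load the slide holder under the reader's spring clip

ROBOT

A 6-joint arm with a two-finger parallel gripper is mounted at the origin on the work surface. World frame = base frame: x ahead of the robot, y to its left, z up, the work surface at z = 0. Lengths are in m, angles in rad, forces in N, time in s.
With the tool pointing down it reaches from about 0.425 to 0.95 m from the base axis. Payload 14.7 kg.
Tool frame: the origin (TCP) lies on the centre line of the jaws, within the pads' length; the fingertips stand arm.tips_ahead ahead of it and the grasp point (between the pads) is the TCP (arm.tips_ahead is the distance from the TCP to the fingertips, in m); z points along the fingers, x is the direction in which the jaws open and shut, and the axes are right-handed (so a half turn about z gives the same grasp; the last joint's range is limited). The gripper opens to 85 mm and grips with 20 to 120 N. Pads are 22 mm wide; open, the fingers measure 114 mm over their backs; the gripper's body (76 mm by 85 mm) begins 54 mm behind the grasp point. The pads swing forward as they close: fully open they stand 13 mm farther back than shut.
Start: joints at [-0.047, 0.48, 1.596, -0, 1.065, -0.047], TCP at [0.65, 0, 0.23] pointing down, gripper open.
Joint ranges: [-2.75, 2.75], [-0.82, 2.05], [0.23, 2.67], [-1.56, 4.7], [0.09, 2.69], [-2.92, 2.92]. Speed limits (rad/s): [1.89, 1.89, 2.39, 3.01, 3.01, 3.01].

INTERFACE

Orientations are given as a unit quaternion [x, y, z, w].
In Python, from station import arm, read_camera, camera_model, look_for gives the robot as it stands.
- The arm moves only by the tool servo_tool, never from a script. Its argument "moves" is a list of rows, each a list of 2 entries, a list of its own where there are three numbers: the shift along the world's x, y, z in cm, then the turn about the world's z in degrees. In form: [[[dx, dy, dz], spin], ...]. A call has 1 to 8 rows; each row shifts and turns the pose as measured when the row begins; what a row does not reach is not made up. A row lasts 1/8 s, in which the tool goes at most 62.5 mm and 10.7 degrees, less where a joint would pass 70% of its speed; a pose out of reach is approached as far as the arm can. A call is refused whole if a number of a shift passes 6.25 or a number of a turn 10.7, either way. A call with a gripper value outside its range is refused whole. "grip" is the opening, from 0 (shut) to 1 (fully open), set as the call begins (left out, the last holds). The fingers move at their own pace and stop on an object; the grip force is fixed at half the most. Time passes only in rows, so rows that do not move let the fingers close. It gives the time, the measured TCP pose, the force and the opening at its end, in the units of the state.
- arm.state(): the state, without advancing time (a new reading comes with each control period).
- read_camera(name): name is "scene" or "side" or "wrist"; returns the picture (400x640x3 uint8, red, green, blue); there is no depth.
- camera_model(name): a dict with "intrinsics" (3x3 intrinsics, pixels), "dist" ([k1, k2, p1, p2, k3] as OpenCV has them; the pictures are not rectified), "camera_from_world" (4x4, takes a point from world to camera coordinates); the wrist camera has in their place "tool_from_camera" (4x4, takes a point from camera to tool coordinates, whose origin is the TCP and whose axes are the tool frame's). Camera axes: x right, y down, z forward; pixel columns grow to the right and rows downward; lengths in m; the calibration is good to about 2 mm. A picture is of the moment at which its call begins: read the wrist's pose just before it. camera_model takes no time and is no camera call.
- arm.close_job(): hands the job in, once; it reports no verdict.
Trained networks look in the newest picture that a camera, given by its name, has taken for a name from the list of things; names that differ only in an ending like _2 or _b are one class to them, and where a whole thing is asked for, a point or a joint stands for the part that bears it (a point fixed in the world has none). Each returns a list of dicts, best first, with "p" (0 to 1); they miss things now and then, are a little off and sometimes report something else, mostly with a low value. They report only what shows in the picture. A call takes as long as a camera call. They do not tell look-alikes from the thing itself.
- look_for(target, camera): "at" ([column, row] in pixels, amid what is visible of it).
The state is a dict: "time_s": time; "q": joint angles; "qd": joint speeds; "joint_torque": joint torques, N m; "tool_pos": TCP position; "ee_rot": TCP orientation; "ft_force": force on the tool from outside, world axes, zero at the start; "torque": the same for the moment, N m; "gripper_width": finger opening in m.
Only numpy, scipy, OpenCV 4.12 (cv2) and the standard library are available. Lean on these libraries where they do the work, as an engineer would, in place of code of your own. Each camera call takes 0.05 s, during which the arm holds its last target. There are 200 camera calls.

TASK

With one fingertip press the long paddle of the dock's spring clip down and hold it, while the other fingertip pushes the white slide holder in the track under the raised nose until it is fully home against the end stop. Only then let the clip spring down onto the holder and draw the hand clear. Do not pick up or tip the holder, and leave everything else where it is.

Things in the scene. Friction and masses are not known exactly. Their poses are not given: they have to be found in the camera images.
- dock: Reader dock fixed to the table: grey slab 225 x 84 mm, 20 mm high (x -160..+65, y -42..+42 mm). Origin on the table under the track's centre line; x points along the track the way the holder is pushed, y left of that, z up. Track floor 20 mm above the table; side rails 7 mm high above it, 53 mm apart, x -155..+60 mm. Its place and yaw vary.
- stop (a point): Middle of the foot of the end stop, on the track floor: dock x = +60, y = 0, z = 20 mm. The stop is an upright wall 22 mm high across the track. The holder is fully home when its front edge touches it, so its origin is then at dock x = +20 mm.
- clip (a joint): Sprung steel rocker on the dock's left; axle parallel to dock x at y = +38, z = 34 mm. Rad: 0 at rest (nose down, 3 mm above the track floor, blocking the 6 mm holder), grows as the paddle is pressed, limit 0.45. Clears the holder from 0.15; aim for 0.25 or more. About 0.12 with the nose resting on the holder. No latch: it springs back. Pressing takes 3 N at first, 5 to 7 N at 0.3.
- paddle (a point): On top of the clip's paddle, moving with it; dock x = -57.5, y = +70 mm. The paddle is a flat strip beside the track, x -125..+10, y +46..+82 mm, 4 mm thick, top level and 42 mm above the table at rest. A fingertip whose side nearest the track is at y = +63 mm gives 0.3 rad at about 34.5 mm above the table, 0.35 at 33 mm. A tip can slide along x on it at constant height.
- nose (a point): Underside of the clip's nose (12 mm along x, 8 mm across), moving with the clip. At rest at dock x = +46, y = +12, 23 mm above the table; its near side, which blocks the holder, is at dock x = +40 mm.
- carrier: The white slide holder, loose in the track, about 90 g: plate 80 x 50 x 6 mm, upright push lip across its rear (7 mm thick, 44 wide, top 26 mm above its underside), block on the front right corner (18 x 22, top 20 mm up) that passes beside the nose. Origin mid-underside; x forward (front edge +40, rear face of lip -40 mm). Starts 40 to 75 mm short of home, short of the nose.
- lip (a point): Middle of the rear face of the holder's push lip, 20 mm above the holder's underside (40 mm above the table in the track): the place to push, towards the dock's +x.
- spare_carrier: a spare slide holder of the same make and size, lying on the table away from the dock; origin at the middle of its underside; leave it alone
- specimen_jar: round specimen jar with screw cap, 44 mm across, 58 mm tall, origin at the middle of its underside; leave it alone
- oximeter: small finger-clip pulse meter, 58 x 32 x 29 mm, origin at the middle of its underside; leave it alone
- tub: white lidded sample tub, 115 x 95 x 65 mm, origin at the middle of its underside; leave it alone
- stamp: hand stamp with wooden knob, 46 x 24 mm foot, 64 mm tall, origin at the middle of its underside; leave it alone
- mug: white mug, 78 mm across, 90 mm tall, origin at the middle of its underside; leave it alone
- thermometer: white forehead thermometer lying flat, 112 x 32 x 18 mm, origin at the middle of its underside; leave it alone
Mind the look-alikes: they are no part of the job. Leave any green or turquoise look-alike of the carrier alone.

How it is judged:
On the way, in this order (a step that is already met when the one before it is completed fails the run):
1. a fingertip presses the clip open (value over 0.2) while the holder is still short of the nose (value of joint clip above 0.2 rad and contact force between the fingers and clip above 0.5 N and x of carrier in the frame of dock below 0.002 m), for 0.1 s.
2. the holder is home (within 4 mm) with the clip still held open by a fingertip (x of carrier in the frame of dock above 0.016 m and value of joint clip above 0.2 rad and contact force between the fingers and clip above 0.5 N), for 0.2 s.
At the end, for the whole second after the job is handed in: The holder is within 4 mm of the end stop, flat on the track floor and at rest, and the released clip bears on it (clip value 0.06 to 0.18 rad) (x of carrier in the frame of dock above 0.016 m and value of joint clip between 0.06 and 0.18 rad and z of carrier in the frame of dock below 0.023 m and angle between carrier's own z axis and vertical below 0.05 rad and linear speed of carrier below 0.01 m/s); the robot touches nothing.
It fails at once if the clip comes down on the holder before the holder is home (x of carrier in the frame of dock between 0.004 and 0.014 m and value of joint clip below 0.16 rad).
It fails at once if the holder is lifted out (8 mm) or tipped (0.2 rad) (z of carrier in the frame of dock above 0.028 m or angle between carrier's own z axis and vertical above 0.2 rad).
It fails at once if another thing on the table is moved by more than 15 mm (distance of any of spare_carrier, specimen_jar, oximeter, tub, stamp, mug, thermometer from where it was at the start of the episode above 0.015 m).
It also fails if it takes over 45 s, if anything falls off the work surface, if the arm or the gripper's body presses on something with over 40 N, if the wrist force passes 120 N, or if a joint passes its speed limit or range.

## Working session

There is one attempt and no reset: what is moved stays moved. The work goes in short steps, Python scripts to look and compute and a tool call to move; the robot and the scene stay as the last step left them, time stands still between calls to the robot, and variables do not carry over. Pictures are saved under pics/ and viewed, about 8 in all and at most 12, crops included, and the job is handed in when it is done.

Besides the shell and the picture viewer there is one more tool, called after "Request:" as name([rows], argument=value, ...), one row to a line, values as JSON. servo_tool: Moves the arm, as the interface text tells. Its arguments: {"type":"object","properties":{"moves":{"type":"array","items":{"type":"array"}},"grip":{"type":"number"}},"required":["moves"]}

```bash
mkdir -p pics
cat > h.py <<'E'
import numpy as np, cv2, json
from station import arm, read_camera, camera_model, look_for
def save(im,n): cv2.imwrite('pics/'+n,im[:,:,::-1])
E
python3 - <<'E'
from h import *
s=arm.state();print(s['time_s'],s['tool_pos'],s['ee_rot'],getattr(arm,'tips_ahead',None))
for c in ['scene','side']:
    im=read_camera(c);save(im,c+'0.png')
    m=camera_model(c);T=np.linalg.inv(m['camera_from_world']);print(c,T[:3,3].round(3),T[:3,2].round(2),np.array(m['intrinsics']).round(0).tolist())
    for n in ['dock','stop','clip','paddle','nose','carrier','lip','spare_carrier']:
        print(n,[(np.round(d['at']).tolist(),round(d['p'],2)) for d in look_for(n,c)][:3])
print(camera_model('wrist'))
E
```

```text
0.0 [6.49607037e-01 4.36132043e-05 2.29071666e-01] [ 9.99999824e-01 -5.94287108e-06 -5.92220313e-04 -4.01847227e-05] 0.019
scene [ 0.899 -0.587  0.755] [-0.33  0.61 -0.72] [[388.0, 0.0, 323.0], [0.0, 388.0, 198.0], [0.0, 0.0, 1.0]]
dock [([290.0, 230.0], 0.59), ([298.0, 242.0], 0.53)]
stop [([282.0, 237.0], 0.61)]
clip [([294.0, 218.0], 0.95)]
paddle [([289.0, 233.0], 0.64), ([294.0, 221.0], 0.62)]
nose [([290.0, 219.0], 0.76)]
carrier [([302.0, 182.0], 0.92), ([194.0, 260.0], 0.92), ([381.0, 216.0], 0.75)]
lip [([297.0, 181.0], 0.92), ([297.0, 240.0], 0.85), ([196.0, 260.0], 0.82)]
spare_carrier [([196.0, 324.0], 0.63)]
side [ 0.087 -0.581  0.941] [ 0.43  0.49 -0.76] [[462.0, 0.0, 316.0], [0.0, 462.0, 201.0], [0.0, 0.0, 1.0]]
dock [([328.0, 246.0], 0.72)]
stop [([322.0, 246.0], 0.98)]
clip [([316.0, 235.0], 0.92), ([382.0, 253.0], 0.21)]
paddle [([315.0, 232.0], 0.61)]
nose [([314.0, 233.0], 0.6)]
carrier [([323.0, 330.0], 0.96), ([259.0, 220.0], 0.89), ([334.0, 178.0], 0.67)]
lip [([342.0, 236.0], 0.85), ([332.0, 176.0], 0.76), ([258.0, 220.0], 0.63)]
spare_carrier [([393.0, 342.0], 0.77)]
{'intrinsics': array([[304.10144095,   0.        , 320.62661423],
       [  0.        , 304.10144095, 197.65120779],
       [  0.        ,   0.        ,   1.        ]]), 'dist': array([-0.01270608,  0.        ,  0.        ,  0.        ,  0.        ]), 'tool_from_camera': array([[ 9.99999865e-01,  5.07934617e-04, -1.09287705e-04,
        -9.60414474e-04],
       [-4.51276964e-04,  9.53382547e-01,  3.01764007e-01,
        -7.67144728e-02],
       [ 2.57469376e-04, -3.01763917e-01,  9.53382647e-01,
        -1.42594879e-01],
       [ 0.00000000e+00,  0.00000000e+00,  0.00000000e+00,
         1.00000000e+00]])}
```

View pics/scene0.png

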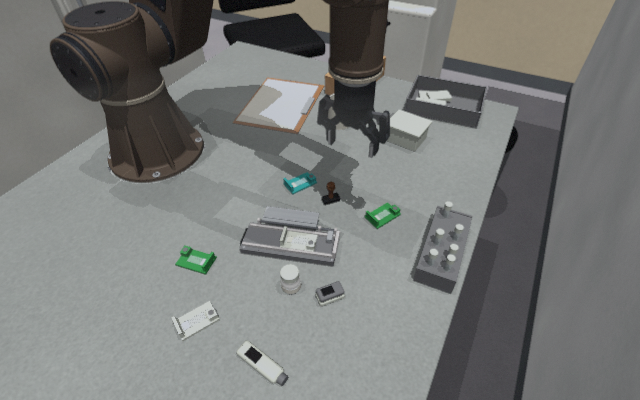

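View pics/side0.png

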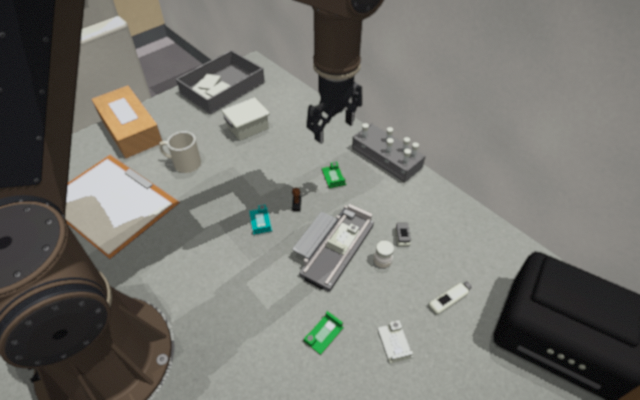

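The scene shows the dock at about (290,237), with its paddle strip at (290,217) and the white holder in the track around (300,240). The spare white holder is on the table at (196,320). The green look-alikes are at (196,260) and (382,215), and the turquoise one at (300,183). The white one in the track fits the description. I'll confirm it in an enlarged crop.

Run:
```python
from h import *
a=cv2.imread('pics/scene0.png')[200:270,235:350]; b=cv2.imread('pics/side0.png')[195:295,285:385]
a=cv2.resize(a,None,fx=6.5,fy=6.5,interpolation=cv2.INTER_CUBIC)
cv2.imwrite('pics/a.png',a)
cv2.imwrite('pics/b.png',cv2.resize(b,None,fx=6,fy=6,interpolation=cv2.INTER_CUBIC))
```

```text
(no output)
```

View pics/a.png

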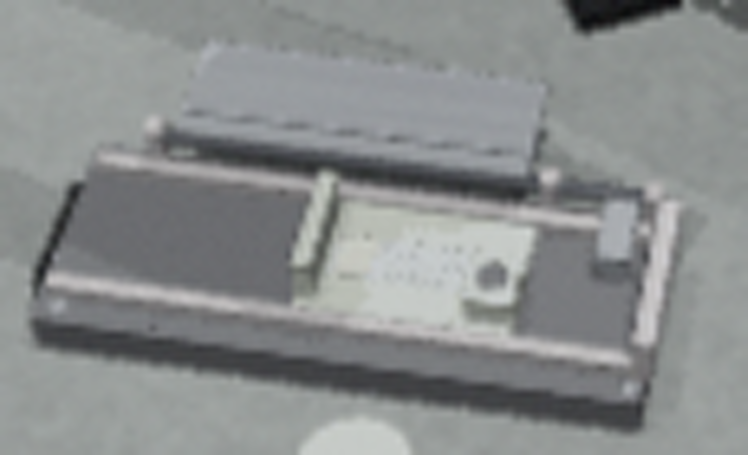

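View pics/b.png

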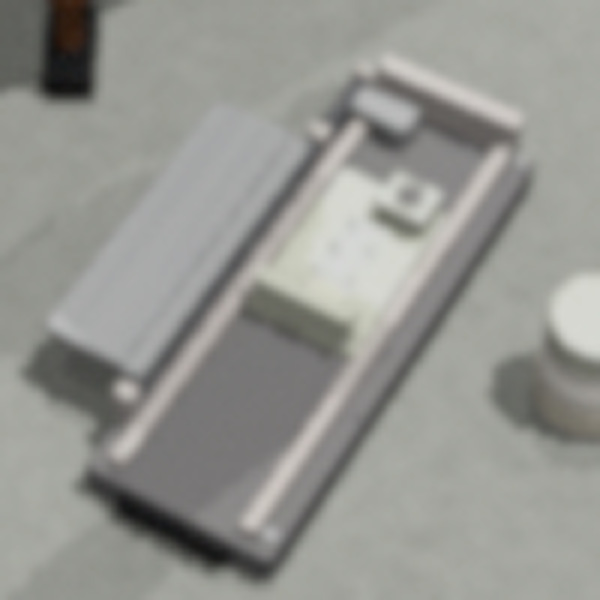

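The crops show the white holder in the track. Its lip is at crop (318,225), its block is at the front right, the nose is at (615,240) and the paddle is on the far side. This is the right holder. Next I fit the dock pose and holder position.

```bash
cat > fit.py <<'E'
from h import *
from scipy.optimize import least_squares
A=[(-125,82,42,208,45),(10,82,42,548,85),(-160,-42,20,38,312),(65,-42,20,645,395),(65,-42,0,640,428),(-160,-42,0,35,345)]
B=[(65,-42,20,530,168),(-160,-42,20,268,560),(-160,42,20,92,470),(-125,82,42,50,325),(10,82,42,220,108),(10,46,42,308,128),(-125,46,42,130,372)]
CA=[(-40,22,26,316,172),(-40,-22,26,292,265),(40,25,6,535,228)]
CB=[(-40,22,26,248,285),(-40,-22,26,348,328),(40,25,6,352,170)]
def proj(c,P):
    m=camera_model(c);T=np.array(m['camera_from_world'])
    return cv2.projectPoints(np.float64(P),cv2.Rodrigues(T[:3,:3])[0],T[:3,3],np.array(m['intrinsics']),np.array(m['dist']))[0][:,0]
def w(p,P):
    c,s=np.cos(p[2]),np.sin(p[2]);P=np.array(P)/1000
    return np.c_[p[0]+c*P[:,0]-s*P[:,1],p[1]+s*P[:,0]+c*P[:,1],P[:,2]]
def res(p):
    r=[]
    for c,D,C,f,o in [('scene',A,CA,6.5,(235,200)),('side',B,CB,6,(285,195))]:
        D=np.float64(D);C=np.float64(C);C[:,0]+=p[3]*1000;C[:,2]+=20
        D=np.r_[D,C];r.append(proj(c,w(p,D[:,:3]))-((D[:,3:]+.5)/f-.5+o))
    return np.concatenate(r)
if __name__=='__main__':
    best=min((least_squares(lambda p:res(p).ravel(),[.65,-.2,y,-.03],loss='soft_l1') for y in(-.5,0,.5,1)),key=lambda s:s.cost)
    p=best.x;print(p.round(4));print(res(p).round(1).tolist());json.dump(p.tolist(),open('p.json','w'))
E
python3 fit.py
```

```text
[ 0.6005 -0.1104  0.313  -0.0261]
[[-0.4, -0.3], [0.1, -0.1], [-1.9, 1.5], [-0.4, 1.6], [0.3, 1.5], [0.0, 1.5], [-0.1, 0.1], [-1.1, 0.3], [-0.3, 0.0], [1.1, -1.6], [1.0, 0.2], [-1.1, -1.0], [-0.9, -0.1], [-0.3, -1.9], [-2.5, 0.4], [-1.2, -1.5], [0.6, -1.4], [0.2, -0.8], [-2.0, -0.3]]
```

Request:
servo_tool([
  [[-1.4,-1,-0.6],10],
  [[-1.4,-1,-0.6],10],
  [[-1.4,-1,-0.6],10],
  [[-1.4,-1,-0.6],10],
  [[-1.4,-1,-0.6],10],
  [[-1.4,-1,-0.6],10],
  [[-1.4,-1,-0.6],10],
  [[-1.4,-1,-0.6],10],
], grip=0.68)

```text
time_s: 1.9
tool_pos: [0.5359, -0.0816, 0.1811]
ee_rot: [0.751, 0.66, 0.001, -0.0]
ft_force: [0.7, -1.0, -0.3]
gripper_width: 0.0583
```

Request:
servo_tool([
  [[-1.3,-0.9,-0.6],10],
  [[-1.3,-0.9,-0.6],10],
  [[-1.2,-0.8,-0.6],8],
  [[0,0,0],0],
])

```text
time_s: 2.4
tool_pos: [0.4961, -0.1089, 0.1627]
ee_rot: [0.563, 0.827, 0.001, -0.0]
ft_force: [0.1, 0.4, -0.4]
gripper_width: 0.058
```

Run:
```python
from h import *
s=arm.state();print(s['time_s'],s['tool_pos'],s['ee_rot'],s['gripper_width'],arm.tips_ahead,s['q'],s['ft_force'])
save(read_camera('wrist'),'w1.png')
for n in ['nose','lip','paddle','carrier','stop']: print(n,[(np.round(d['at']).tolist(),round(d['p'],2)) for d in look_for(n,'wrist')][:3])
```

```text
2.4 [ 0.49605546 -0.10886503  0.1626723 ] [ 5.62780467e-01  8.26605601e-01  1.09490064e-03 -3.57141031e-04] 0.058043777622225436 0.019 [-0.27743014  0.37022737  1.98779598  0.0032634   0.78356043 -2.22584234] [ 0.08825162  0.39754053 -0.41078441]
nose [([340.0, 229.0], 0.71)]
lip [([496.0, 217.0], 0.85), ([284.0, 247.0], 0.71), ([204.0, 26.0], 0.67)]
paddle [([341.0, 230.0], 0.95)]
carrier [([494.0, 221.0], 0.89), ([202.0, 22.0], 0.86), ([283.0, 251.0], 0.85)]
stop [([307.0, 201.0], 0.55)]
```

View pics/w1.png

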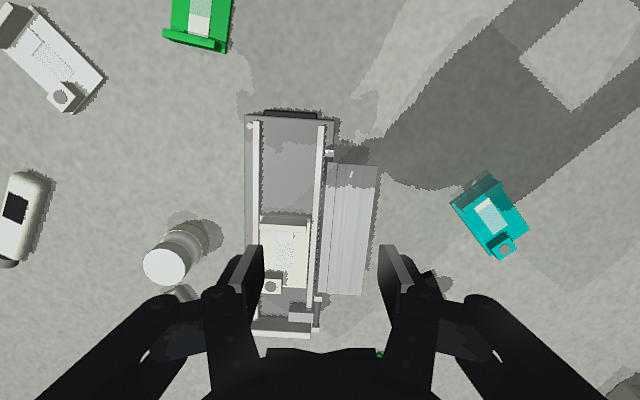

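The wrist view shows the track running down the image, the paddle at (350,230), the lip at about (285,218) and the fingertips at (250,265) and (390,265). I'll take an enlarged crop to refine the fit.

Run:
```python
from h import *
a=cv2.imread('pics/w1.png')[100:310,230:400]
cv2.imwrite('pics/wc.png',cv2.resize(a,None,fx=4,fy=4,interpolation=cv2.INTER_CUBIC)[:600] if 0 else cv2.resize(a[:150],None,fx=4,fy=4,interpolation=cv2.INTER_CUBIC))
```

```text
(no output)
```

View pics/wc.png

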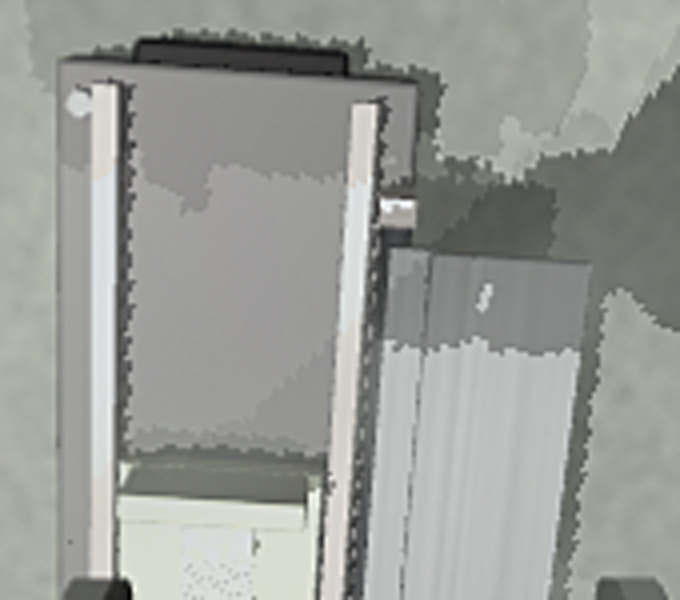

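```bash
cat > fit2.py <<'E'
from fit import *
from scipy.spatial.transform import Rotation as R
tp=[0.49605546,-0.10886503,0.1626723];rot=[5.62780467e-01,8.26605601e-01,1.09490064e-03,-3.57141031e-04]
m=camera_model('wrist');T=np.eye(4);T[:3,:3]=R.from_quat(rot).as_matrix();T[:3,3]=tp
T=np.linalg.inv(T@m['tool_from_camera'])
W=np.float64([(-160,-42,20,62,60),(-160,42,20,415,80),(-125,82,42,590,262),(-125,46,42,392,248),(10,82,42,(360-230)*4,(296-100)*4)])
C=np.float64([(-40,22,26,308,503),(-40,-22,26,119,495)])
def r2(p):
    D=C.copy();D[:,0]+=p[3]*1000;D[:,2]+=20;D=np.r_[W,D]
    q=cv2.projectPoints(w(p,D[:,:3]),cv2.Rodrigues(T[:3,:3])[0],T[:3,3],m['intrinsics'],m['dist'])[0][:,0]
    return q-((D[:,3:]+.5)/4-.5+(230,100))
p0=json.load(open('p.json'))
s=least_squares(lambda p:r2(p).ravel(),p0,loss='soft_l1');print(s.x.round(4),r2(s.x).round(1).tolist())
j=least_squares(lambda p:np.r_[r2(p).ravel(),res(p).ravel()*.4],p0,loss='soft_l1');print(j.x.round(4))
p=s.x;json.dump(p.tolist(),open('p2.json','w'))
x,y=-.095,.035;c,sn=np.cos(p[2]),np.sin(p[2])
d=np.array(tp[:2])-p[:2];print('tcp in dock',c*d[0]+sn*d[1],-sn*d[0]+c*d[1])
print('tool x angle',np.degrees(np.arctan2(*R.from_quat(rot).as_matrix()[1::-1,0])), 'want',np.degrees(p[2])+90)
print('move',p[0]+c*x-sn*y-tp[0],p[1]+sn*x+c*y-tp[1])
E
python3 fit2.py
```

```text
[ 0.5987 -0.1106  0.3164 -0.0254] [[-3.9, -0.5], [0.3, 0.1], [0.2, -0.2], [8.8, 0.9], [2.2, 0.3], [-0.8, 0.3], [-1.4, -0.3]]
[ 0.5988 -0.1106  0.3161 -0.0254]
tcp in dock -0.09704733013761165 0.03357538017443777
tool x angle 111.50341278586431 want 108.12932906335806
move 0.0015024047546293162 0.001990950098075067
```

Request:
servo_tool([
  [[0.2,0.2,-2],-3.4],
  [[0,0,-2],0],
  [[0,0,-2],0],
  [[0,0,-2],0],
  [[0,0,0],0],
  [[0,0,0],0],
])

```text
time_s: 3.45
tool_pos: [0.5024, -0.1054, 0.0825]
ee_rot: [0.589, 0.808, 0.002, 0.002]
ft_force: [0.5, 0.4, 0.5]
gripper_width: 0.0581
```

```bash
cat > st.py <<'E'
from h import *
from scipy.spatial.transform import Rotation as R
p=json.load(open('p2.json'));s=arm.state();t=s['tool_pos'];c,n=np.cos(p[2]),np.sin(p[2]);d=np.array(t[:2])-p[:2]
print('t',s['time_s'],'dock',c*d[0]+n*d[1],-n*d[0]+c*d[1],'z',t[2],'ang',np.degrees(np.arctan2(*R.from_quat(s['ee_rot']).as_matrix()[1::-1,0])-p[2])-90,'f',np.round(s['ft_force'],2),s['gripper_width'])
E
python3 st.py
```

```text
t 3.45 dock -0.08997485145675874 0.03486910782386012 z 0.08248349583450754 ang -0.3530221926916255 f [0.52 0.39 0.54] 0.05813270934678846
```

Request:
servo_tool([
  [[0,0,-1],0],
  [[0,0,-0.5],0],
  [[0,0,0],0],
])

```text
time_s: 3.82
tool_pos: [0.5033, -0.1056, 0.0679]
ee_rot: [0.589, 0.808, 0.002, 0.003]
ft_force: [0.2, 0.7, -0.6]
gripper_width: 0.0583
```

Request:
servo_tool([
  [[0,0,-0.3],0],
  [[0,0,0],0],
])

```text
time_s: 4.08
tool_pos: [0.5034, -0.1057, 0.0649]
ee_rot: [0.59, 0.808, 0.003, 0.003]
ft_force: [-0.2, -0.3, -0.3]
gripper_width: 0.0586
```

Request:
servo_tool([
  [[0,0,-0.3],0],
  [[0,0,0],0],
])

```text
time_s: 4.32
tool_pos: [0.5035, -0.1057, 0.0618]
ee_rot: [0.59, 0.808, 0.003, 0.003]
ft_force: [0.5, -0.6, -0.2]
gripper_width: 0.0582
```

Request:
servo_tool([
  [[0,0,-0.2],0],
  [[0,0,0],0],
])

```text
time_s: 4.58
tool_pos: [0.5035, -0.1057, 0.0597]
ee_rot: [0.59, 0.808, 0.003, 0.003]
ft_force: [0.2, -0.6, 0.5]
gripper_width: 0.0582
```

Request:
servo_tool([
  [[0,0,-0.2],0],
  [[0,0,0],0],
])

```text
time_s: 4.82
tool_pos: [0.5036, -0.1057, 0.0576]
ee_rot: [0.59, 0.808, 0.003, 0.003]
ft_force: [0.3, 0.2, -0.3]
gripper_width: 0.0583
```

Request:
servo_tool([
  [[0,0,-0.2],0],
  [[0,0,0],0],
])

```text
time_s: 5.08
tool_pos: [0.5036, -0.1057, 0.0554]
ee_rot: [0.59, 0.808, 0.003, 0.003]
ft_force: [-0.3, -0.3, 0.7]
gripper_width: 0.0579
```

Request:
servo_tool([
  [[0,0,-0.2],0],
  [[0,0,0],0],
])

```text
time_s: 5.32
tool_pos: [0.5036, -0.1057, 0.0533]
ee_rot: [0.59, 0.808, 0.003, 0.003]
ft_force: [-0.2, -1.0, 0.1]
gripper_width: 0.058
```

Request:
servo_tool([
  [[0,0,-0.2],0],
  [[0,0,0],0],
])

```text
time_s: 5.58
tool_pos: [0.5036, -0.1057, 0.0512]
ee_rot: [0.59, 0.808, 0.003, 0.003]
ft_force: [-0.8, 0.1, -0.2]
gripper_width: 0.058
```

```bash
python3 st.py
python3 - <<'E'
from h import *
a=read_camera('scene')[185:275,225:345]; b=read_camera('side')[180:300,270:390]
cv2.imwrite('pics/c1.png',np.hstack([cv2.resize(a,(480,360),interpolation=2),cv2.resize(b,(320,360)) if 0 else cv2.resize(b,(320,320),interpolation=2).__class__((360,320,3),'uint8')*0+np.pad(cv2.resize(b,(320,320),interpolation=2),((0,40),(0,0),(0,0)))])[:,:,::-1])
E
```

```text
t 5.575 dock -0.08890565919775233 0.03422441276005703 z 0.05115428379160949 ang -0.3787749974357979 f [-0.84  0.12 -0.2 ] 0.05804035615212468
```

View pics/c1.png

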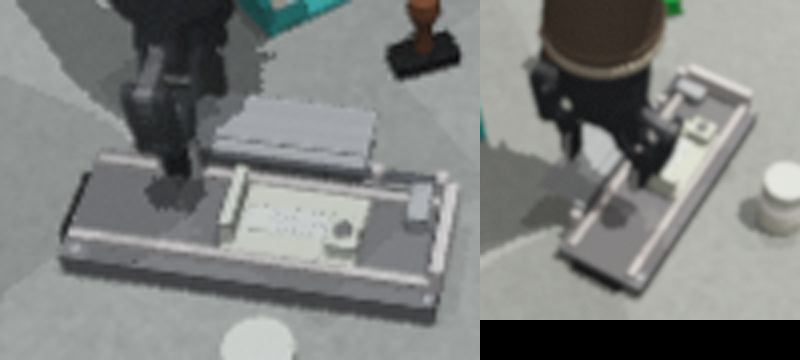

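Finger B is in the track behind the lip, with crop pixels about (178,170) against the lip at (232,210). Finger A is over the paddle. I'll keep descending.

Request:
servo_tool([
  [[0,0,-0.15],0],
  [[0,0,0],0],
])

```text
time_s: 5.92
tool_pos: [0.5037, -0.1057, 0.0497]
ee_rot: [0.59, 0.808, 0.003, 0.004]
ft_force: [-0.2, -0.4, -0.7]
gripper_width: 0.058
```

Request:
servo_tool([
  [[0,0,-0.15],0],
  [[0,0,0],0],
])

```text
time_s: 6.18
tool_pos: [0.5037, -0.1057, 0.0481]
ee_rot: [0.59, 0.808, 0.003, 0.004]
ft_force: [-0.3, -0.0, -0.5]
gripper_width: 0.0581
```

Request:
servo_tool([
  [[0,0,-0.15],0],
  [[0,0,0],0],
])

```text
time_s: 6.42
tool_pos: [0.5037, -0.1057, 0.0465]
ee_rot: [0.59, 0.808, 0.003, 0.004]
ft_force: [-0.5, 0.2, -0.5]
gripper_width: 0.058
```

Run:
```python
from h import *
w=read_camera('wrist'); save(cv2.resize(w[130:320,170:440],None,fx=2.9,fy=2.9,interpolation=2),'w2.png')
```

```text
(no output)
```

View pics/w2.png

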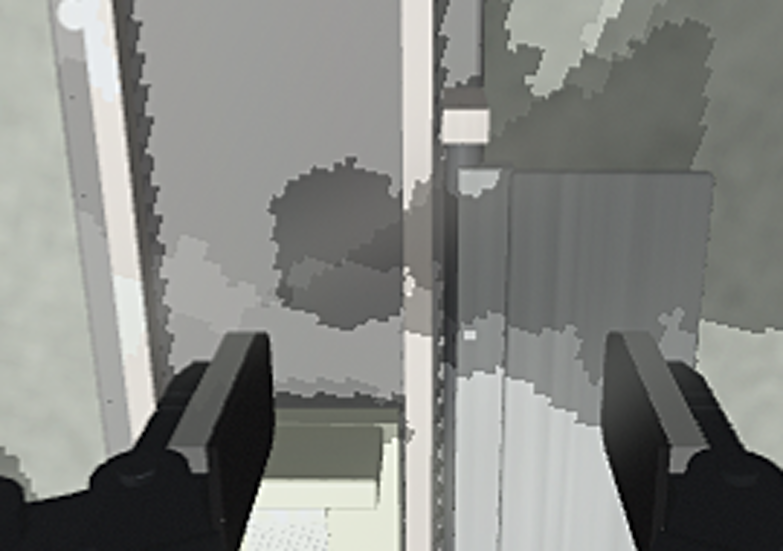

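The wrist crop shows tip A (crop 605–650, 335) over the paddle but still above it, and tip B clear behind the lip. I'll keep lowering until there is contact.

Request:
servo_tool([
  [[0,0,-0.2],0],
  [[0,0,0],0],
])

```text
time_s: 6.72
tool_pos: [0.5038, -0.1058, 0.0444]
ee_rot: [0.59, 0.808, 0.003, 0.004]
ft_force: [-0.1, 0.4, -0.9]
gripper_width: 0.0582
```

Request:
servo_tool([
  [[0,0,-0.2],0],
  [[0,0,0],0],
])

```text
time_s: 6.98
tool_pos: [0.5037, -0.1058, 0.0423]
ee_rot: [0.59, 0.808, 0.003, 0.004]
ft_force: [0.0, 0.2, -0.4]
gripper_width: 0.0582
```

Request:
servo_tool([
  [[0,0,-0.2],0],
  [[0,0,0],0],
])

```text
time_s: 7.22
tool_pos: [0.5037, -0.1058, 0.0401]
ee_rot: [0.59, 0.808, 0.003, 0.004]
ft_force: [0.7, 0.6, 0.6]
gripper_width: 0.0583
```

Request:
servo_tool([
  [[0,0,-0.2],0],
  [[0,0,0],0],
])

```text
time_s: 7.48
tool_pos: [0.5037, -0.1058, 0.038]
ee_rot: [0.59, 0.808, 0.003, 0.004]
ft_force: [-0.2, 0.2, 1.3]
gripper_width: 0.0583
```

Request:
servo_tool([
  [[0,0,-0.2],0],
  [[0,0,0],0],
])

```text
time_s: 7.72
tool_pos: [0.5039, -0.1058, 0.0359]
ee_rot: [0.59, 0.808, 0.003, 0.004]
ft_force: [0.3, -0.9, 1.0]
gripper_width: 0.058
```

Request:
servo_tool([
  [[0,0,-0.2],0],
  [[0,0,0],0],
])

```text
time_s: 7.98
tool_pos: [0.5038, -0.1056, 0.0339]
ee_rot: [0.59, 0.808, 0.003, 0.004]
ft_force: [-0.8, 1.5, 1.7]
gripper_width: 0.0582
```

Run:
```python
from h import *
for i in range(5):
    w=read_camera('wrist'); s=arm.state();print(np.round(s['ft_force'],2),np.round(s['torque'],2))
a=read_camera('side')[180:300,270:390]; b=read_camera('scene')[185:275,225:345]
L=cv2.resize(w[150:320,230:430],(400,340),interpolation=2)
Rr=cv2.resize(b,(400,300),interpolation=2)
B=np.zeros((340,800,3),'uint8');B[:,:400]=L;B[:300,400:]=Rr
save(B,'w3.png')
```

```text
[-0.48  2.1   3.08] [ 0.38  0.13 -0.  ]
[-1.17  1.3   3.32] [ 0.38  0.08 -0.01]
[-0.82  2.42  3.23] [ 0.47  0.1  -0.01]
[-0.05  2.49  4.16] [ 0.46  0.09 -0.08]
[-0.98  1.24  3.1 ] [ 0.47  0.1  -0.01]
```

View pics/w3.png

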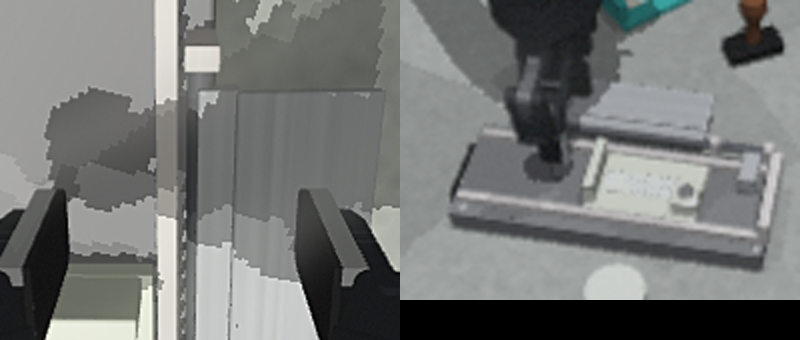

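Contact confirmed: about 3.2 N upward. I'll now press about 7.5 mm further.

Request:
servo_tool([
  [[0,0,-0.3],0],
  [[0,0,-0.2],0],
  [[0,0,-0.2],0],
  [[0,0,0],0],
  [[0,0,0],0],
  [[0,0,0],0],
])

```text
time_s: 9.07
tool_pos: [0.5037, -0.1053, 0.0264]
ee_rot: [0.59, 0.808, 0.003, 0.003]
ft_force: [-1.3, 3.5, 5.4]
gripper_width: 0.0577
```

```bash
python3 st.py
python3 - <<'E'
from h import *
for i in range(4):
    w=read_camera('wrist'); s=arm.state();print(np.round(s['ft_force'],2),np.round(s['torque'],2),s['tool_pos'][2])
b=read_camera('scene')[185:275,225:345]
L=cv2.resize(w[150:320,230:430],(400,340),interpolation=2)
B=np.zeros((340,800,3),'uint8');B[:,:400]=L;B[:300,400:]=cv2.resize(b,(400,300),interpolation=2)
save(B,'w4.png')
E
```

```text
t 9.075 dock -0.08871372065202306 0.03456811257016858 z 0.02636615384631942 ang -0.3863705238446329 f [-1.32  3.54  5.39] 0.05770675094632719
[-0.36  3.73  4.46] [ 0.76  0.14 -0.07] 0.026408157237089284
[-1.27  3.33  5.43] [ 0.81  0.14 -0.01] 0.0264050665549748
[-0.55  2.88  5.15] [0.75 0.12 0.08] 0.026419848361646577
[-0.16  2.98  5.74] [ 0.79  0.14 -0.  ] 0.026413159665286148
```

View pics/w4.png

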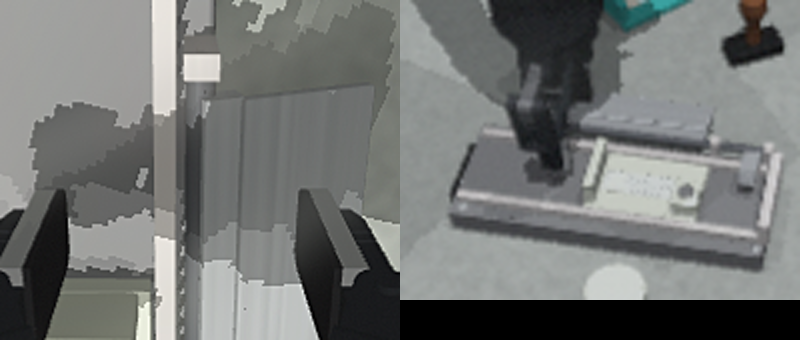

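Run:
```python
from fit import *
from scipy.spatial.transform import Rotation as R
p=json.load(open('p2.json'));s=arm.state();m=camera_model('wrist');T=np.eye(4)
T[:3,:3]=R.from_quat(s['ee_rot']).as_matrix();T[:3,3]=s['tool_pos'];T=np.linalg.inv(T@m['tool_from_camera'])
for th in (0,.1,.2,.25,.3,.35,.4,.45):
    P=[]
    for y in (46,82):
        a,b=y-38,42-34;P.append((-125,38+a*np.cos(th)+b*np.sin(th),34-a*np.sin(th)+b*np.cos(th)))
    print(th,cv2.projectPoints(w(p,P),cv2.Rodrigues(T[:3,:3])[0],T[:3,3],m['intrinsics'],m['dist'])[0][:,0].round(1).tolist())
```

```text
0 [[346.3, 201.9], [428.3, 201.5]]
0.1 [[347.9, 201.3], [426.3, 198.3]]
0.2 [[349.2, 200.6], [423.5, 195.3]]
0.25 [[349.8, 200.3], [421.7, 193.9]]
0.3 [[350.3, 199.9], [419.8, 192.5]]
0.35 [[350.8, 199.6], [417.8, 191.2]]
0.4 [[351.2, 199.2], [415.6, 189.9]]
0.45 [[351.5, 198.8], [413.2, 188.7]]
```

Comparing the tilt in the picture with the projection gives a clip value of about 0.3–0.37 rad. Now I push along dock +x, which is (0.950, 0.311) in world axes.

Request:
servo_tool([
  [[0.48,0.15,0],0],
  [[0.48,0.15,0],0],
  [[0.48,0.15,0],0],
  [[0.48,0.15,0],0],
  [[0,0,0],0],
])

```text
time_s: 9.95
tool_pos: [0.5201, -0.0994, 0.0257]
ee_rot: [0.589, 0.808, 0.001, 0.001]
ft_force: [0.7, 3.2, 4.4]
gripper_width: 0.0582
```

```bash
python3 st.py
```

```text
t 9.95 dock -0.07126613568731058 0.03505824062485477 z 0.025724273440287312 ang -0.33264316087603163 f [0.72 3.16 4.39] 0.05821343411784806
```

Request:
servo_tool([
  [[0.48,0.15,0.02],0],
  [[0.48,0.15,0.02],0],
  [[0.48,0.15,0.02],0],
  [[0.48,0.15,0.01],0],
  [[0.48,0.15,0.01],0],
  [[0,0,0],0],
])

```text
time_s: 10.7
tool_pos: [0.5434, -0.0916, 0.026]
ee_rot: [0.589, 0.808, 0.0, -0.001]
ft_force: [-1.2, 2.4, 5.4]
gripper_width: 0.0584
```

```bash
python3 st.py
python3 - <<'E'
from h import *
b=read_camera('scene')[185:275,225:345];a=read_camera('side')[180:300,270:390]
B=np.zeros((400,800,3),'uint8');B[:300,:400]=cv2.resize(b,(400,300),interpolation=2);B[:,400:]=cv2.resize(a,(400,400),interpolation=2)
save(B,'w5.png')
E
```

```text
t 10.7 dock -0.046639261197962634 0.03523437721304892 z 0.026028791315331076 ang -0.29956779774026643 f [-1.16  2.41  5.41] 0.05836705108041317
```

View pics/w5.png

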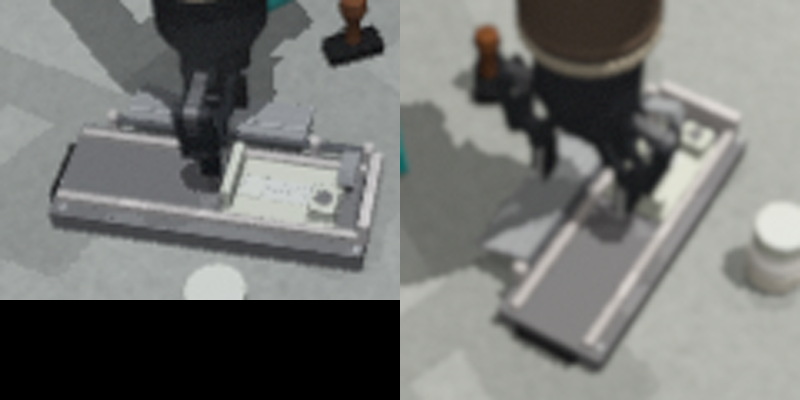

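The holder is moving under the raised nose, and the remaining gap to the stop shows at (355,190) in the scene crop. I'll check the stamp's clearance from the hand before continuing.

Run:
```python
from fit import *
p=json.load(open('p2.json'))
g=[(x,y) for x in range(-60,140,5) for y in range(60,240,5)]
q=proj('scene',w(p,[(x,y,0) for x,y in g]));i=np.argmin(np.hypot(*(q-[331,202]).T));print('stamp dock xy',g[i])
q=proj('side',w(p,[(x,y,0) for x,y in g]));i=np.argmin(np.hypot(*(q-[296,207]).T));print(g[i])
```

```text
stamp dock xy (30, 160)
(20, 165)
```

Request:
servo_tool([
  [[0.48,0.15,0],0],
  [[0.48,0.15,0],0],
  [[0.3,0.1,0],0],
  [[0,0,0],0],
  [[0,0,0],0],
])

```text
time_s: 11.42
tool_pos: [0.5555, -0.0876, 0.0261]
ee_rot: [0.589, 0.808, -0.0, -0.001]
ft_force: [-3.5, 1.4, 4.4]
gripper_width: 0.058
```

Request:
servo_tool([
  [[0.2,0.06,0],0],
  [[0,0,0],0],
  [[0,0,0],0],
])

```text
time_s: 11.8
tool_pos: [0.5573, -0.087, 0.0261]
ee_rot: [0.589, 0.808, -0.0, -0.001]
ft_force: [-3.1, 2.3, 5.1]
gripper_width: 0.0579
```

```bash
python3 st.py
```

```text
t 11.8 dock -0.032065685348407626 0.035267891099541586 z 0.026082656063495222 ang -0.32503503662924516 f [-3.12  2.26  5.15] 0.057898693258211564
```

Request:
servo_tool([
  [[0.2,0.06,0],0],
  [[0,0,0],0],
  [[0,0,0],0],
])

```text
time_s: 12.18
tool_pos: [0.5591, -0.0865, 0.0261]
ee_rot: [0.589, 0.808, -0.0, -0.001]
ft_force: [-2.8, 1.6, 5.7]
gripper_width: 0.0581
```

Request:
servo_tool([
  [[0.2,0.06,0],0],
  [[0,0,0],0],
  [[0,0,0],0],
])

```text
time_s: 12.55
tool_pos: [0.5594, -0.0863, 0.0261]
ee_rot: [0.589, 0.808, -0.001, -0.003]
ft_force: [-1.5, 1.9, 4.5]
gripper_width: 0.058
```

Request:
servo_tool([
  [[0.2,0.06,0],0],
  [[0,0,0],0],
  [[0,0,0],0],
  [[0,0,0],0],
])

```text
time_s: 13.05
tool_pos: [0.5594, -0.0863, 0.026]
ee_rot: [0.59, 0.807, -0.002, -0.004]
ft_force: [-2.4, 1.6, 5.1]
gripper_width: 0.058
```

```bash
python3 st.py
python3 - <<'E'
from h import *
b=read_camera('scene')[185:275,225:345];a=read_camera('side')[185:285,290:390]
B=np.zeros((400,800,3),'uint8');B[:300,:400]=cv2.resize(b,(400,300),interpolation=2);B[:,400:]=cv2.resize(a,(400,400),interpolation=2)
save(B,'w6.png')
E
```

```text
t 13.05 dock -0.02980653653702562 0.03531250028745317 z 0.026040506528655253 ang -0.4561371984084417 f [-2.41  1.62  5.06] 0.05800262897044804
```

View pics/w6.png

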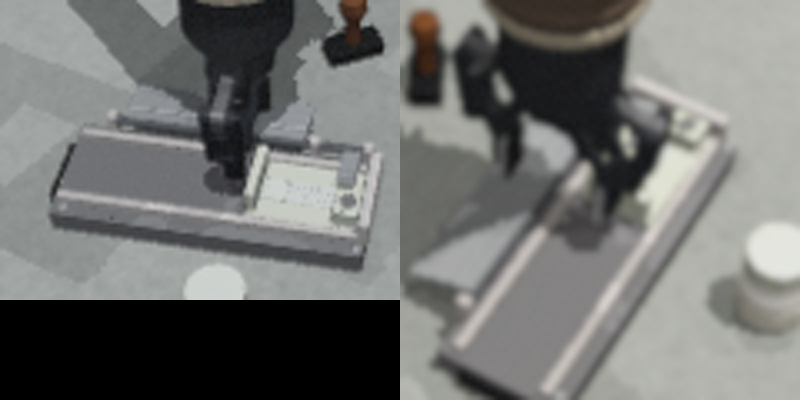

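The scene crop shows the holder's front edge at the stop (about (362,190)) and the tool has stalled at dock x = −29.8 mm, where −31 was predicted for home. I'll back off a little and then raise straight up.

Request:
servo_tool([
  [[-0.25,-0.08,0],0],
  [[-0.15,-0.05,0],0],
  [[0,0,0.3],0],
  [[0,0,0.3],0],
  [[0,0,0.4],0],
  [[0,0,0.6],0],
  [[0,0,1],0],
  [[0,0,1.5],0],
])

```text
time_s: 14.15
tool_pos: [0.5558, -0.088, 0.069]
ee_rot: [0.59, 0.807, -0.002, -0.004]
ft_force: [0.1, 0.3, -0.1]
gripper_width: 0.0579
```

Request:
servo_tool([
  [[0,0,2],0],
  [[0,0,2.5],0],
  [[0,0,2.5],0],
  [[-1,-0.3,2.5],0],
  [[-1,-0.3,2],0],
  [[-1,-0.3,0],0],
  [[0,0,0],0],
])

```text
time_s: 15.02
tool_pos: [0.5252, -0.0974, 0.1943]
ee_rot: [0.59, 0.807, -0.001, -0.001]
ft_force: [-0.6, -0.4, 0.3]
gripper_width: 0.0578
```

```bash
python3 st.py
python3 - <<'E'
from fit import *
from scipy.spatial.transform import Rotation as R
p=json.load(open('p2.json'))
for c in ['scene','side','wrist']:
    im=read_camera(c);save(im,c+'_end.png')
    print(c,{n:[(np.round(d['at']).tolist(),round(d['p'],2)) for d in look_for(n,c)][:3] for n in ['nose','lip','carrier']})
    if c!='wrist':
        for X in (10,15,20): print(X,'lip/centre',proj(c,w(p,[(X-40,0,40),(X,0,28)])).round(1).tolist())
# gradient profile along track centre-right (dock y=-10..-4) of scene & side: whiteness (lip top / plate / stop)
for c in ['scene','side']:
    im=cv2.imread(f'pics/{c}_end.png').astype(np.float32)
    for z,y,xs in ((46,0,range(-44,0,2)),(26,-2,range(40,66,2))):
        q=proj(c,w(p,[(x,y,z) for x in xs])).astype(np.float32)
        v=cv2.remap(im,q[None,:,0],q[None,:,1],1)[0];print(c,z,[(x,int(a.mean()),int(a[1]-a[0])) for x,a in zip(xs,v)])
E
```

```text
t 15.025 dock -0.06573467273464097 0.03542404926206846 z 0.1943425870765996 ang -0.4354333738508558 f [-0.57 -0.39  0.33] 0.05783077873853853
scene {'nose': [([293.0, 221.0], 0.94)], 'lip': [([198.0, 259.0], 0.93), ([382.0, 216.0], 0.85), ([299.0, 177.0], 0.81)], 'carrier': [([194.0, 260.0], 0.96), ([297.0, 180.0], 0.69), ([384.0, 217.0], 0.68)]}
10 lip/centre [[295.3, 236.6], [312.3, 241.9]]
15 lip/centre [[297.4, 236.9], [314.4, 242.2]]
20 lip/centre [[299.5, 237.2], [316.5, 242.4]]
side {'nose': [([316.0, 234.0], 0.82), ([351.0, 226.0], 0.39)], 'lip': [([352.0, 224.0], 0.95), ([260.0, 222.0], 0.91), ([322.0, 334.0], 0.63)], 'carrier': [([351.0, 228.0], 0.93), ([323.0, 330.0], 0.81), ([259.0, 220.0], 0.68)]}
10 lip/centre [[341.4, 236.0], [348.9, 227.6]]
15 lip/centre [[342.4, 234.5], [349.8, 226.3]]
20 lip/centre [[343.4, 233.1], [350.8, 224.9]]
wrist {'nose': [([338.0, 188.0], 0.78)], 'lip': [([379.0, 335.0], 0.96), ([201.0, 15.0], 0.86), ([286.0, 246.0], 0.76)], 'carrier': [([287.0, 247.0], 0.97), ([482.0, 175.0], 0.97), ([199.0, 13.0], 0.9)]}
scene 46 [(-44, 118, -3), (-42, 115
[... 349 characters left out ...]
, (44, 159, 5), (46, 130, 1), (48, 115, -1), (50, 115, -3), (52, 117, -3), (54, 133, 0), (56, 164, 5), (58, 176, 5), (60, 161, 2), (62, 177, -1), (64, 183, -1)]
side 46 [(-44, 121, 0), (-42, 108, 0), (-40, 95, 1), (-38, 88, 2), (-36, 92, 6), (-34, 98, 8), (-32, 103, 9), (-30, 103, 9), (-28, 103, 9), (-26, 105, 10), (-24, 116, 10), (-22, 140, 11), (-20, 169, 12), (-18, 195, 13), (-16, 205, 12), (-14, 211, 10), (-12, 212, 9), (-10, 211, 9), (-8, 211, 7), (-6, 212, 7), (-4, 214, 6), (-2, 214, 6)]
side 26 [(40, 192, 8), (42, 172, 9), (44, 149, 10), (46, 136, 11), (48, 133, 11), (50, 144, 12), (52, 165, 12), (54, 179, 12), (56, 188, 11), (58, 183, 11), (60, 181, 11), (62, 183, 11), (64, 187, 11)]
```

```bash
python3 -c "
from h import *
arm.close_job();print(arm.state()['time_s'])"
```

```text
the job is handed in; nothing more can be done
the job is handed in; nothing more can be done
```

I pressed the paddle with one fingertip and pushed the white holder along the track with the other until the hand stopped moving. I then backed off 4 mm, raised the hand clear and handed the job in at about 15 s. No verdict came back.

**Clip while held:** the tilt in the picture gave about 0.3–0.37 rad, and the paddle pushed back with about 5–6 N.

**Holder home:** in the last pictures the lip's rear edge is at dock x of about −19 mm (scene camera) and −21 mm (side camera), against −20 mm for fully home. The hand stalled 1.2 mm past the predicted home position.

**Hand clear:** the wrist force at the end was within its noise, about 0.6 N.

**Disagreements and gaps:**
- The fingertips met the paddle with the TCP about 20 mm lower than `arm.tips_ahead` suggested, so I set the press depth from the contact force instead.
- The force along the push did not rise clearly at the stop. "Home" therefore rests on the stall and the pictures.
- In the last scene picture the network missed the white holder and reported only the look-alikes. The side and wrist cameras did find it.
- I did not measure the clip's angle after release.
- I did not re-measure the other objects on the table. Nothing suggested the hand had touched them.

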